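# Wipe resin chips off the casting plate with the scraper block

## Robot

A 6-joint arm with a two-finger parallel gripper is mounted at the origin on a cart in front of the work surface, level with it; the furniture and walls round the work are solid. World frame = base frame: x ahead of the robot, y to its left, z up, the work surface at z = 0. Lengths are in mm, angles in rad, forces in N, time in s.
With the tool pointing down it reaches from about 275 to 1000 mm from the base axis. Payload 8.4 kg.
Tool frame: the origin (TCP) lies between the finger pads; the fingertips stand r.nose_length ahead of it and the grasp point (between the pads) lies 8 mm behind it (r.nose_length is the distance from the TCP to the fingertips, in mm); y points along the fingers, x is the direction in which the jaws open and shut, and the axes are right-handed (so a half turn about y gives the same grasp; the last joint's range is limited). The gripper opens to 85 mm and grips with 20 to 120 N. Pads are 22 mm wide; open, the fingers measure 114 mm over their backs; the gripper's body (76 mm by 85 mm) begins 54 mm behind the grasp point. The pads swing forward as they close: fully open they stand 13 mm farther back than shut.
Start: joints at [-0.002, 0.353, 1.633, -0, 1.155, -0.002], TCP at [625.002, -0, 242.281] pointing down, gripper open.
Joint ranges: [-2.63, 2.63], [-0.92, 2.1], [0.06, 2.66], [-1.3, 4.44], [0, 2.69], [-3.02, 3.02]. Speed limits (rad/s): [2.22, 2.22, 2.79, 3.14, 3.14, 3.14].

## Interface

Orientations are given as [roll, pitch, yaw] about the fixed x, y, z axes, in that order (R = Rz(yaw) Ry(pitch) Rx(roll)).
In Python, from rig import r, cams, order gives the robot as it stands. The module is installed in compiled form; this text tells all that it offers.
- The arm moves only by the shell command python3 -m crank 'ROWS' [FORCE]. ROWS is JSON, a list of rows, each a list of 7 numbers: the turn, a rotation vector about the tool's x, y, z in degrees, then the shift along the tool's x, y, z in cm, then the opening, from -1 (shut) to 1 (fully open). A call has exactly 10 rows; each row shifts and turns the pose as measured when the row begins, along the tool's axes as they then stand; what a row does not reach is not made up. A row lasts 1/12 s, in which the tool goes at most 41.7 mm and 7.16 degrees, less where a joint would pass 70% of its speed; a pose out of reach is approached as far as the arm can. A call with a gripper value outside its range is refused whole. The fingers move at their own pace and stop on an object; FORCE is the grip in N (left out, the last holds). Time passes only in rows, so rows that do not move let the fingers close, or fill a call up. It gives the time, the measured TCP pose, the force and the opening at its end, in the units of the state.
- r.sense(): the state, without advancing time (a new reading comes with each control period).
- cams.grab_frame(name): name is "scene" or "side" or "wrist"; returns the picture (480x640x3 uint8, blue, green, red); there is no depth.
- cams.camera_info(name): a dict with "intrinsics" (3x3 intrinsics, pixels), "k1" (the pictures are not rectified: a ray, as slopes to the right and down, at radius r is drawn at 1 + k1 r^2 times it, then the intrinsics apply), "view" (4x4, takes a point from world to camera coordinates); the wrist camera has in their place "hand_eye" (4x4, takes a point from camera to tool coordinates, whose origin is the TCP and whose axes are the tool frame's). Camera axes: x right, y up, looking along -z (the intrinsics and any distortion apply to the point x, -y, -z); pixel columns grow to the right and rows downward; lengths in mm; the calibration is good to about 2 mm. A picture is of the moment at which its call begins: read the wrist's pose just before it. camera_info takes no time and is no camera call.
- order.sign_off(): hands the job in, once; it reports no verdict.
The state is a dict: "clock": time; "qpos": joint angles; "qvel": joint speeds; "joint_efforts": joint torques, N m; "eef_pos": TCP position; "tcp_rot": TCP orientation; "contact_force": force on the tool from outside, world axes, zero at the start; "wrist_torque": the same for the moment, N m; "opening": opening from 0.0 (shut) to 1.0 (fully open).
Only numpy, scipy, OpenCV 4.12 (cv2) and the standard library are available. Lean on these libraries where they do the work, as an engineer would, in place of code of your own. Each camera call takes 0.05 s, during which the arm holds its last target.

## Task

Take the scraper block, set it down on the white casting plate behind the two loose chips, and wipe both chips along the plate and over its edge into the steel catch trough. Do not touch the chips with the fingers. Then stand the scraper upright on the bench again, clear of the plate and its trough.

Things in the scene. Friction and masses are not known exactly. Their poses are not given: they have to be found in the camera images.
- scraper_center (a point): Centre (42.5 mm above the underside) of the loose scraper block, 0.2 kg, standing upright on the bench right of the plate; z up. Thickness 28 mm (local x) all over, height 85 mm. Foot: 130 mm long (local y), lower 24 mm, black rubber lip under an aluminium bar. Above it a grey grip 75 mm long: grasp it from above, fingers closing along local x. Front and back alike.
- plate: Fixed casting plate; origin on the bench, z up, local x = wiping direction. White deck: x -120 to 50 mm, y +-90, top 30 mm over the bench; rims 6 mm high, 5 wide on both long sides, none at the ends. Steel trough beyond x = 50: inside x 50 to 127, y +-87, floor 4, walls 38 mm over the bench. Chip centres start at x -50 to 25, so x -120 to -70 is free for setting down the scraper.
- chip_a_center (a point): First chip: a loose dark-grey irregular piece of hard resin, about 28 x 25 mm, 12 mm thick, 12 g, lying flat on the white deck within 45 mm of the plate's local x axis, any yaw. This point is its centre, 6 mm above the deck at the start.
- chip_b_center (a point): Second chip: a loose dark-grey irregular piece of hard resin, about 28 x 25 mm, 12 mm thick, 12 g, lying flat on the white deck within 45 mm of the plate's local x axis, any yaw. This point is its centre, 6 mm above the deck at the start.

How it is judged:
By the outcome, as a careful person would: the job done as asked, in the order asked, and still so for the second after the job is handed in, with the robot touching nothing.
It also fails if it takes over 53 s, if anything falls off the work surface, if the arm or the gripper's body presses on something with over 40 N, if the wrist force passes 120 N, or if a joint passes its speed limit or range.

## Working session

There is one attempt and no reset: what is moved stays moved. The work goes in short steps, Python scripts to look and compute and a shell command to move; the robot and the scene stay as the last step left them, time stands still between calls to the robot, and variables do not carry over. Pictures are saved under pics/ and viewed, and the job is handed in when it is done.

```bash
mkdir -p pics
python3 - <<'E'
from rig import r,cams,order
import cv2
s=r.sense();print(s['clock'],s['eef_pos'],s['tcp_rot'],s['opening'],r.nose_length)
for n in ['scene','side','wrist']:
    cv2.imwrite(f'pics/{n}0.png',cams.grab_frame(n)); print(n,cams.camera_info(n))
E
```

```text
0.0 [6.24530119e+02 4.10373558e-03 2.41546729e+02] [-1.57076230e+00  1.42786711e-03 -1.47943736e-05] 0.9976935039704602 11.0
scene {'intrinsics': array([[475.3916081 ,   0.        , 322.50837793],
       [  0.        , 475.3916081 , 240.36128444],
       [  0.        ,   0.        ,   1.        ]]), 'k1': -0.029632929599875395, 'view': array([[-8.27271989e-01, -5.61726808e-01, -9.16789363e-03,
         3.92057655e+02],
       [ 3.13353230e-01, -4.74906382e-01,  8.22358609e-01,
        -2.61352459e+02],
       [-4.66294767e-01,  6.77441453e-01,  5.68895656e-01,
        -5.76251638e+02],
       [ 0.00000000e+00,  0.00000000e+00,  0.00000000e+00,
         1.00000000e+00]])}
side {'intrinsics': array([[448.53913904,   0.        , 320.55335087],
       [  0.        , 448.53913904, 242.72920853],
       [  0.        ,   0.        ,   1.        ]]), 'k1': -0.03131307789414909, 'view': array([[-8.18401128e-01, -5.74243654e-01,  2.15364713e-02,
         3.92187487e+02],
       [ 2.81623379e-01, -3.68132059e-01,  8.86096530e-01,
        -2.20900972e+02],
       [-5.00907043e-01,  7.31247573e-01,  4.63000130e-01,
        -5.61815326e+02],
       [ 0.00000000e+00,  0.00000000e+00,  0.00000000e+00,
         1.00000000e+00]])}
wrist {'intrinsics': array([[387.23546871,   0.        , 319.22513361],
       [  0.        , 387.23546871, 236.01923813],
       [  0.        ,   0.        ,   1.        ]]), 'k1': -0.0272560929062336, 'hand_eye': array([[ 9.99999538e-01,  5.60396303e-04,  7.80673375e-04,
         6.55140034e-01],
       [ 6.09650847e-04,  2.58013852e-01, -9.66141025e-01,
        -1.31375737e+02],
       [-7.42846404e-04,  9.66141055e-01,  2.58013392e-01,
         6.58522468e+01],
       [ 0.00000000e+00,  0.00000000e+00,  0.00000000e+00,
         1.00000000e+00]])}
```

View pics/scene0.png

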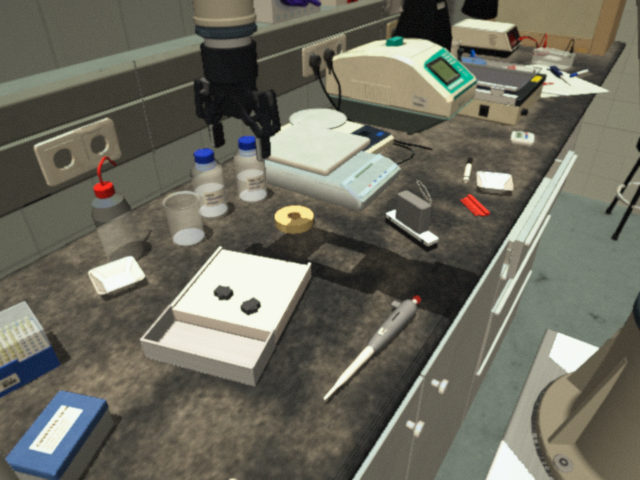

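View pics/side0.png

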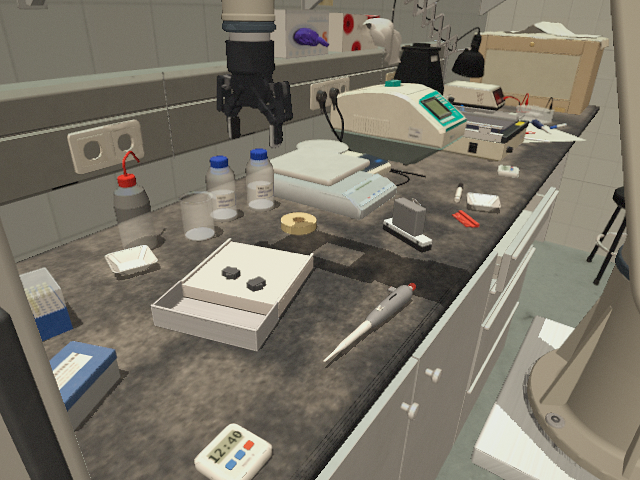

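View pics/wrist0.png

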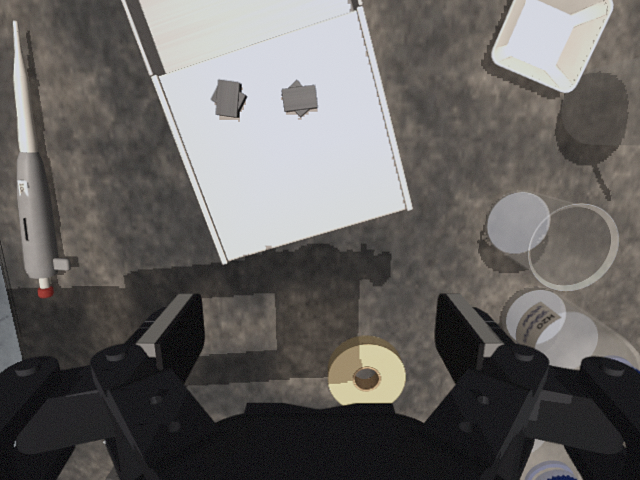

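```bash
cat > h.py <<'E'
import numpy as np, cv2
from scipy.spatial.transform import Rotation as R
from rig import r,cams,order
def ray(name,uv,s=None):
    c=cams.camera_info(name);K=c['intrinsics'];k=c['k1']
    p=cv2.undistortPoints(np.array([[uv]],float),K,np.array([k,0,0,0,0.]))[0,0]
    d=np.array([p[0],-p[1],-1.])
    if name=='wrist':
        T=np.eye(4);T[:3,:3]=R.from_euler('xyz',s['tcp_rot']).as_matrix();T[:3,3]=s['eef_pos']
        T=T@c['hand_eye']
    else: T=np.linalg.inv(c['view'])
    return T[:3,3],T[:3,:3]@d
def onz(name,uv,z,s=None):
    o,d=ray(name,uv,s); return o+d*(z-o[2])/d[2]
def proj(name,P,s=None):
    c=cams.camera_info(name);K=c['intrinsics']
    if name=='wrist':
        T=np.eye(4);T[:3,:3]=R.from_euler('xyz',s['tcp_rot']).as_matrix();T[:3,3]=s['eef_pos']
        V=np.linalg.inv(T@c['hand_eye'])
    else: V=c['view']
    q=V[:3,:3]@np.array(P,float)+V[:3,3]
    x=np.array([q[0],-q[1]])/-q[2]; x=x*(1+c['k1']*(x@x)); return K[:2,:2]@x+K[:2,2]
def tri(a,b):
    (o1,d1),(o2,d2)=a,b
    A=np.stack([d1,-d2],1);t=np.linalg.lstsq(A,o2-o1,rcond=None)[0]
    p,q=o1+t[0]*d1,o2+t[1]*d2; return (p+q)/2,np.linalg.norm(p-q)
E
python3 - <<'E'
import cv2,numpy as np
from h import *
a=cv2.imread('pics/scene0.png')[165:260,370:460];b=cv2.imread('pics/side0.png')[180:260,370:450]
w=cv2.imread('pics/wrist0.png')
cv2.imwrite('pics/z1.png',np.hstack([cv2.resize(a,(400,400*95//90),interpolation=cv2.INTER_CUBIC),cv2.resize(b,(400,422),interpolation=cv2.INTER_CUBIC)]))
s=r.sense()
for uv,z in [((225,262),36),((411,208),36),((229,99),42),((300,99),42),((157,76),36),((361,10),36)]: print(uv,onz('wrist',uv,z,s))
g=cv2.cvtColor(w,cv2.COLOR_BGR2GRAY)
m=((g[60:140,190:340]<150)*255).astype(np.uint8)
n,l,st,ce=cv2.connectedComponentsWithStats(m)
print(st[:, :],ce+[190,60])
cv2.imwrite('pics/z2.png',cv2.resize(w[0:280,110:430],(800,700))[:600])
E
```

```text
(225, 262) [538.15910228 -48.88123364  36.        ]
(411, 208) [706.05980684   1.46169918  36.        ]
(229, 99) [551.60146026  92.67894607  42.        ]
(300, 99) [609.3172779   92.47626418  42.        ]
(157, 76) [492.03795309 111.52438016  36.        ]
(361, 10) [657.79077407 159.69701317  36.        ]
[[    0     0   150    80 10082]
 [   21    20    36    38   987]
 [   91    20    37    38   931]] [[264.82701845  99.68875223]
 [228.56129686  98.55927052]
 [299.05907626  98.45327605]]
```

View pics/z1.png

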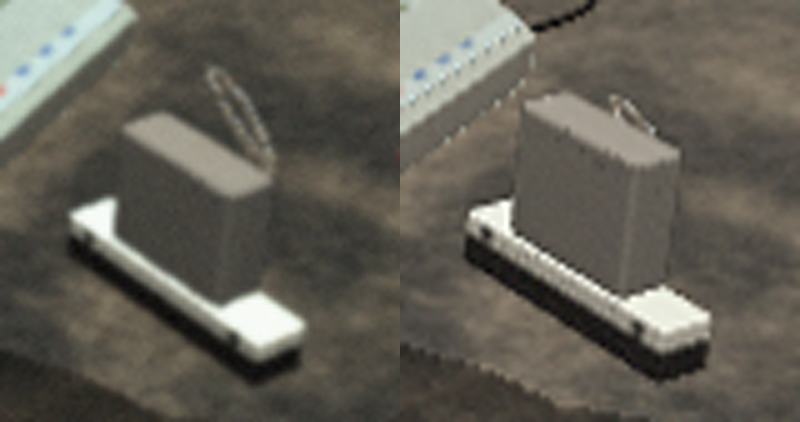

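View pics/z2.png

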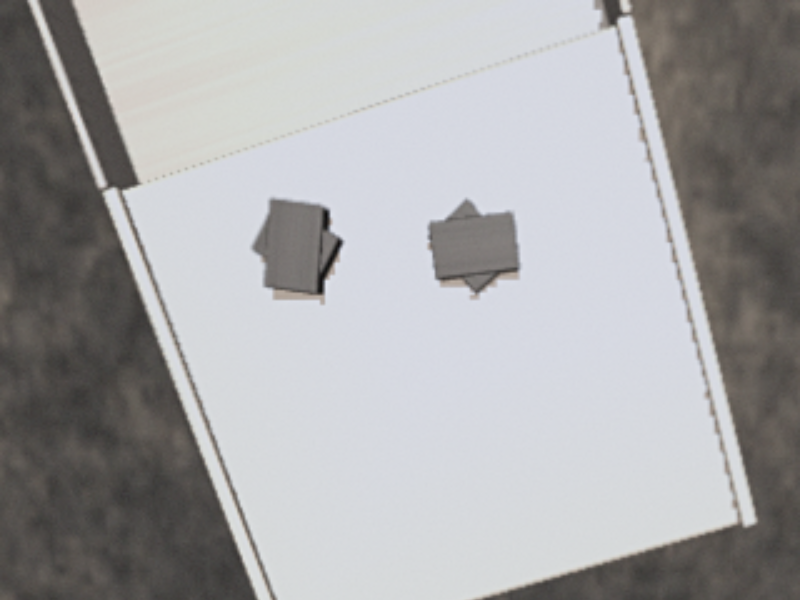

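Run:
```python
from h import *
s=r.sense()
P=[onz('wrist',u,36,s)[:2] for u in [(222,263),(412,209),(152,75.2),(362.8,6)]]
print(P)
for a,b in [(0,1),(2,3),(0,2),(1,3)]:
    d=P[b]-P[a];print(a,b,np.linalg.norm(d),np.degrees(np.arctan2(d[1],d[0])))
print('end mid',(P[0]+P[1])/2,(P[2]+P[3])/2)
print('chips',onz('wrist',(228.6,98.6),39,s),onz('wrist',(299,98.4),39,s))
A=[(397.4,193.6),(407.1,190.2),(431.2,205.5),(421.3,209.3)]
B=[(395,199.5),(403.6,197.6),(426,209),(416.4,211.3)]
for n,L in(('scene',A),('side',B)):
    Q=np.array([onz(n,u,85)[:2] for u in L]);print(n,Q.round(1).tolist(),Q.mean(0))
    for i in range(4):
        d=Q[(i+1)%4]-Q[i];print(np.linalg.norm(d),np.degrees(np.arctan2(d[1],d[0])))
```

```text
[array([535.32523707, -49.85354276]), array([7.07001385e+02, 5.62609750e-01]), array([487.96397559, 112.18287972]), array([659.13646985, 162.56123485])]
0 1 178.9259293708909 16.365936824494252
2 3 178.43206398841403 16.399861501478284
0 2 168.81614644373428 106.29299483051683
1 3 168.92188915381686 106.46056291739194
end mid [621.16331104 -24.64546651] [573.55022272 137.37205728]
chips [550.62099106  93.2359716   39.        ] [608.35850442  93.18652571  39.        ]
scene [[483.2, -279.8], [473.3, -303.0], [408.5, -273.4], [418.3, -250.1]] [ 445.82302162 -276.56710426]
25.31060005600243 -113.06397285453713
71.30927339057271 155.424338000165
25.303642622847217 67.10707230012117
71.38460003790136 -24.56838971824022
side [[481.8, -280.9], [471.8, -302.8], [406.9, -273.8], [417.8, -250.2]] [ 444.58282714 -276.93333881]
24.004476013001174 -114.47973535326553
71.10343390487482 155.9382815208033
25.966665019699686 65.18652152856454
70.96496121927706 -25.644865784276533
```

```bash
python3 -m crank '[[0,0,0,-1.8,0.2,-2.8,1],[0,0,0,-1.8,0.2,-2.8,1],[0,0,0,-1.8,0.2,-2.8,1],[0,0,0,-1.8,0.2,-2.8,1],[0,0,0,-1.8,0.2,-2.8,1],[0,0,0,-1.8,0.2,-2.8,1],[0,0,0,-1.8,0.2,-2.8,1],[0,0,0,-1.8,0.2,-2.8,1],[0,0,0,-1.8,0.2,-2.8,1],[0,0,0,-1.8,0.2,-2.8,1]]' 40
python3 -m crank '[[0,-6.6,0,0,0,0,1],[0,-6.6,0,0,0,0,1],[0,-6.6,0,0,0,0,1],[0,-6.6,0,0,0,0,1],[0,-6.6,0,0,0,0,1],[0,-6.6,0,0,0,0,1],[0,-6.6,0,0,0,0,1],[0,-6.6,0,0,0,0,1],[0,-6.6,0,0,0,0,1],[0,-6.6,0,0,0,0,1]]'
python3 - <<'E'
from h import *
s=r.sense();print(s)
cv2.imwrite('pics/w1.png',cams.grab_frame('wrist'))
for P in [(483,-280,85),(445,-277,85),(408,-273,85)]:print(proj('wrist',P,s))
E
```

```text
clock: 0.98
eef_pos: [439.8, -285.3, 218.6]
tcp_rot: [-1.569, 0.001, 0.01]
contact_force: [0.1, -1.2, -0.6]
opening: 0.999
clock: 1.82
eef_pos: [432.6, -291.5, 216.2]
tcp_rot: [-1.564, -0.001, 1.202]
contact_force: [0.4, -0.2, -0.5]
opening: 1.0
{'clock': 1.8167, 'qpos': array([-5.95325737e-01,  2.24959311e-01,  1.87460651e+00, -8.53295619e-04,
        1.04905239e+00, -1.79717723e+00]), 'qvel': array([-1.29801971e-03,  8.19295239e-04,  2.07582455e-03, -1.59586463e-03,
       -1.31622516e-03, -1.44511268e+00]), 'joint_efforts': array([-1.10761970e-02, -4.86708963e+01, -3.17133236e+01, -5.21155962e-03,
        4.24173055e-02,  2.40348794e+00]), 'eef_pos': array([ 432.63267394, -291.50534107,  216.22325153]), 'tcp_rot': array([-1.56378450e+00, -8.58963210e-04,  1.20227636e+00]), 'contact_force': array([ 0.3772069 , -0.15716102, -0.49375796]), 'wrist_torque': array([-0.03611613, -0.00969821, -0.02411003]), 'opening': 1.0000218789346598}
[357.71545708 287.30197536]
[343.51369484 238.79838289]
[330.18832501 187.73141889]
```

View pics/w1.png

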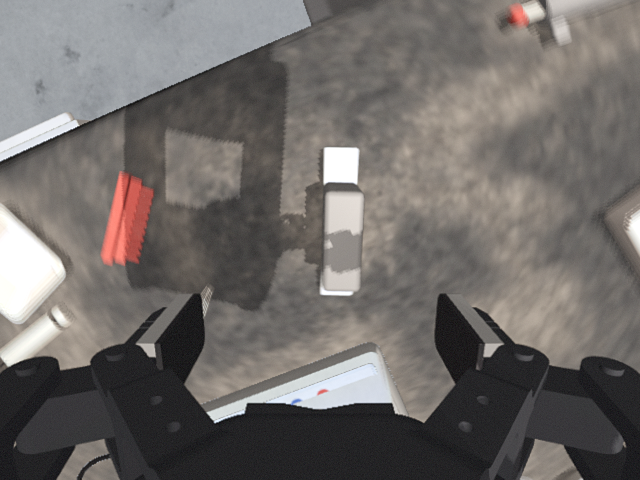

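Run:
```python
from h import *
s=r.sense();print(s['eef_pos'],s['tcp_rot'],s['qvel'][5])
I=cams.grab_frame('wrist');cv2.imwrite('pics/w2.png',I)
cv2.imwrite('pics/z3.png',cv2.resize(I[130:310,280:400],(400,600),interpolation=cv2.INTER_CUBIC))
```

```text
[ 432.56956419 -291.47599513  216.17301173] [-1.56361845e+00 -9.70934099e-04  1.21114128e+00] 0.29729704099937193
```

View pics/z3.png

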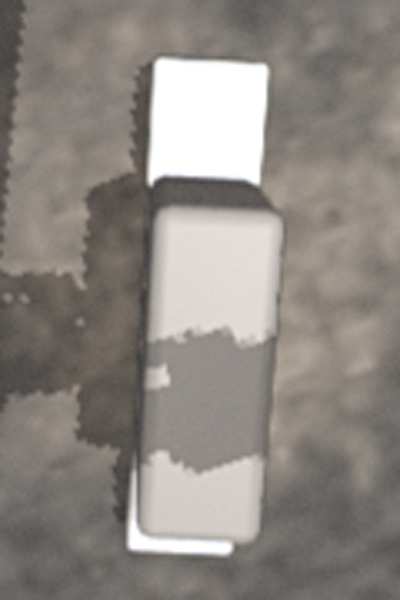

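Run:
```python
from h import *
s=r.sense();print(s['eef_pos'],s['tcp_rot'])
s['tcp_rot'][2]=1.2111
Q=np.array([onz('wrist',(280+x/3.3333,130+y/3.3333),85,s)[:2] for x,y in [(150,205),(282,208),(262,543),(136,538)]])
print(Q.round(1),Q.mean(0))
for i in range(4):
    d=Q[(i+1)%4]-Q[i];print(np.linalg.norm(d),np.degrees(np.arctan2(d[1],d[0])))
F=[onz('wrist',(280+x/3.3333,130+y/3.3333),24,s)[:2] for x,y in [(153,58),(268,64),(233,553),(128,550)]]
print(np.round(F,1),np.mean(F,0))
R0=R.from_euler('xyz',r.sense()['tcp_rot']).as_matrix()
print(R0.T@(np.array([*Q.mean(0),0])-s['eef_pos']),R0.T)
```

```text
[ 432.60087907 -291.487144    216.20235812] [-1.56370301e+00 -8.61493476e-04  1.19842644e+00]
[[ 409.  -277.4]
 [ 419.1 -252.3]
 [ 487.2 -280.4]
 [ 476.3 -305.8]] [ 447.8867051  -278.95823197]
27.03382157595462 68.05595078096187
73.69348447850697 -22.36966776557153
27.632065682857206 -113.14545413295755
73.1209723306324 157.16295806466678
[[ 383.6 -266.2]
 [ 394.9 -240.2]
 [ 513.7 -291.4]
 [ 502.8 -317.7]] [ 448.76073504 -278.8756315 ]
[ 17.0453633  216.14302108 -11.2133758 ] [[ 3.63823789e-01  9.31467395e-01  8.61493370e-04]
 [-6.29371518e-03  3.38312934e-03 -9.99974471e-01]
 [-9.31446531e-01  3.63809079e-01  7.09325342e-03]]
```

```bash
python3 -m crank '[[-0.4,1.7,0,0.9,0,-0.5,1],[0,0,0,0.85,0,-0.5,1],[0,0,0,0,1.5,0,1],[0,0,0,0,2,0,1],[0,0,0,0,2,0,1],[0,0,0,0,2,0,1],[0,0,0,0,1.5,0,1],[0,0,0,0,0,0,1],[0,0,0,0,0,0,1],[0,0,0,0,0,0,1]]'
python3 - <<'E'
from h import *
s=r.sense();print(s['eef_pos'],s['tcp_rot'])
cv2.imwrite('pics/w3.png',cams.grab_frame('wrist'))
R0=R.from_euler('xyz',s['tcp_rot']).as_matrix()
print(R0.T@(np.array([448.2,-278.9,52])-s['eef_pos']))
E
```

```text
clock: 2.75
eef_pos: [452.8, -277.6, 124.2]
tcp_rot: [-1.573, -0.0, 1.139]
contact_force: [-0.7, 0.2, -0.5]
opening: 0.999
[ 452.77036555 -277.55846451  124.17297339] [-1.57298887e+00 -4.63575090e-04  1.13893691e+00]
[-3.16479833 72.16347097  3.74747324]
```

View pics/w3.png

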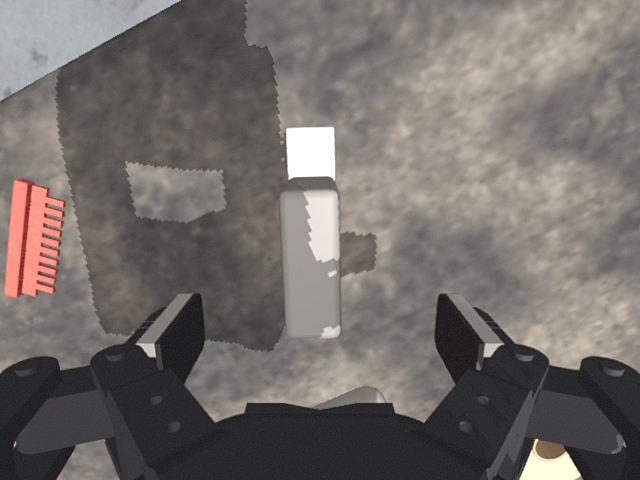

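```bash
python3 -m crank '[[0,-1.7,0,-0.3,0,0.35,1],[0,0,0,0,1.5,0,1],[0,0,0,0,2,0,1],[0,0,0,0,1.8,0,1],[0,0,0,0,1.2,0,1],[0,0,0,0,0.5,0,1],[0,0,0,0,0,0,1],[0,0,0,0,0,0,1],[0,0,0,0,0,0,1],[0,0,0,0,0,0,1]]'
python3 - <<'E'
from h import *
s=r.sense();print(s['eef_pos'],s['tcp_rot'],s['contact_force'])
I=cams.grab_frame('side');cv2.imwrite('pics/s3.png',cv2.resize(I[100:300,300:500],(600,600)))
R0=R.from_euler('xyz',s['tcp_rot']).as_matrix()
print(R0.T@(np.array([448.2,-278.9,52])-s['eef_pos']))
E
```

```text
clock: 3.63
eef_pos: [456.9, -283.9, 63.9]
tcp_rot: [-1.593, 0.003, 1.166]
contact_force: [-0.2, -0.4, 1.6]
opening: 1.002
[ 456.90214073 -283.94030251   63.88168955] [-1.59327104  0.00276045  1.16567001] [-0.16667681 -0.38541523  1.57312043]
[ 1.23528037 11.65095004 10.2487021 ]
```

View pics/s3.png

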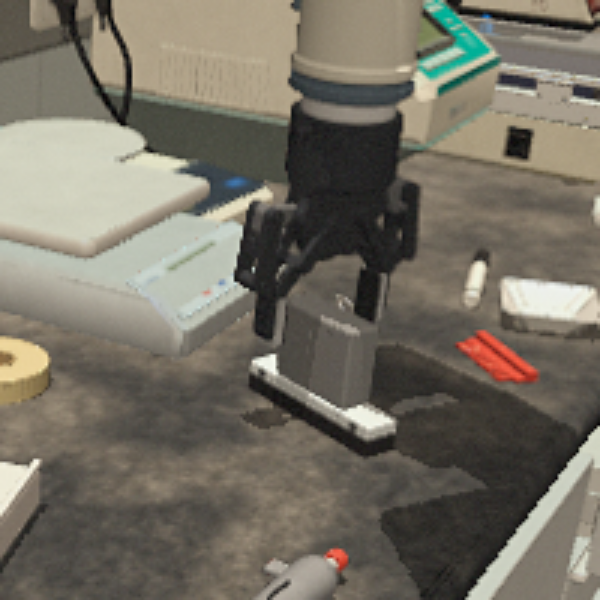

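```bash
python3 -m crank '[[1.3,0,0,0.1,0,0.9,1],[0,0,0,0,0.6,0,1],[0,0,0,0,0.4,0,1],[0,0,0,0,0,0,1],[0,0,0,0,0,0,1],[0,0,0,0,0,0,1],[0,0,0,0,0,0,1],[0,0,0,0,0,0,1],[0,0,0,0,0,0,1],[0,0,0,0,0,0,1]]'
python3 - <<'E'
from h import *
s=r.sense();print(s['eef_pos'],s['tcp_rot'],s['contact_force'])
R0=R.from_euler('xyz',s['tcp_rot']).as_matrix()
print(R0.T@(np.array([448.2,-278.9,52])-s['eef_pos']))
E
```

```text
clock: 4.52
eef_pos: [448.8, -279.4, 53.9]
tcp_rot: [-1.57, 0.003, 1.166]
contact_force: [-0.0, 0.4, -0.2]
opening: 0.998
[ 448.80003758 -279.43371224   53.92641948] [-1.57015986  0.00308623  1.16551843] [-0.0053329   0.41888678 -0.20957569]
[0.25984259 1.92611122 0.76063346]
```

```bash
python3 -m crank '[[0,0,0,0,0.1,0,-1],[0,0,0,0,0,0,-1],[0,0,0,0,0,0,-1],[0,0,0,0,0,0,-1],[0,0,0,0,0,0,-1],[0,0,0,0,0,0,-1],[0,0,0,0,0,0,-1],[0,0,0,0,0,0,-1],[0,0,0,0,0,0,-1],[0,0,0,0,0,0,-1]]' 60
python3 - <<'E'
from h import *
s=r.sense();print(s['eef_pos'],s['tcp_rot'],s['contact_force'],s['wrist_torque'],s['opening'])
I=cams.grab_frame('side');cv2.imwrite('pics/s4.png',cv2.resize(I[100:300,300:500],(600,600)))
E
```

```text
clock: 5.35
eef_pos: [449.0, -279.6, 53.2]
tcp_rot: [-1.571, 0.003, 1.166]
contact_force: [-0.1, 0.3, -0.3]
opening: 0.319
[ 449.03187919 -279.62345409   53.1554014 ] [-1.57086248  0.00325199  1.16559328] [-0.07882692  0.32548032 -0.33026696] [-0.0393649   0.04254054  0.03264677] 0.31917502364372463
```

View pics/s4.png

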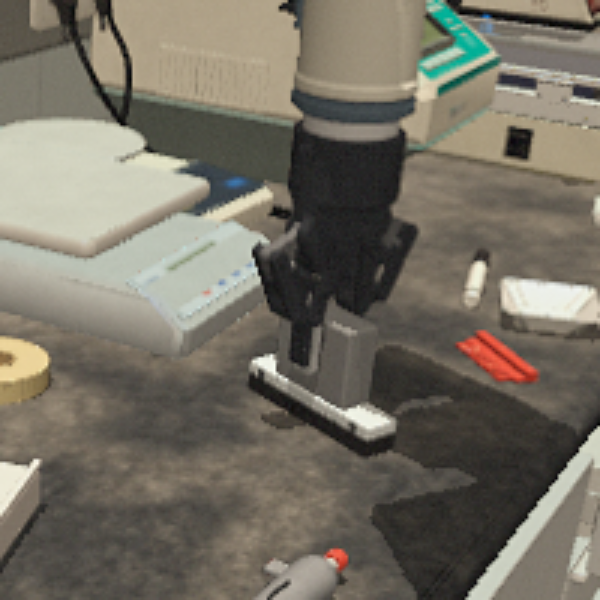

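```bash
python3 -m crank '[[0,0,0,0,-1,0,-1],[0,0,0,0,-2,0,-1],[0,0,0,0,-2.5,0,-1],[0,0,0,0,-2.5,0,-1],[0,0,0,0,-2,0,-1],[0,0,0,2,0,-0.25,-1],[0,0,0,3,0,-0.35,-1],[0,0,0,3,0,-0.4,-1],[0,0,0,3,0,-0.4,-1],[0,0,0,3,0,-0.4,-1]]'
python3 -m crank '[[0,0,0,3.2,0,-0.4,-1],[0,0,0,3.2,0,-0.4,-1],[0,0,0,3.2,0,-0.4,-1],[0,0,0,2.5,0,-0.3,-1],[0,-6,0,2,0,0,-1],[0,-6.5,0,1.5,0,0,-1],[0,-6.5,0,0,0,0,-1],[0,-6.5,0,0,0,0,-1],[0,-6.5,0,0,0,0,-1],[0,-6,0,0,0,0,-1]]'
python3 - <<'E'
from h import *
s=r.sense();print(s['eef_pos'],s['tcp_rot'],s['contact_force'],s['opening'])
cv2.imwrite('pics/sc5.png',cams.grab_frame('scene'))
s=r.sense();print(s['eef_pos'],s['tcp_rot'],s['contact_force'],s['opening'])
cv2.imwrite('pics/w5.png',cams.grab_frame('wrist'))
E
```

```text
clock: 6.23
eef_pos: [519.4, -157.1, 162.7]
tcp_rot: [-1.569, 0.004, 1.158]
contact_force: [0.8, -0.9, -2.1]
opening: 0.323
clock: 7.07
eef_pos: [598.4, -4.2, 168.1]
tcp_rot: [-1.569, 0.001, 1.854]
contact_force: [-0.2, 0.2, -1.4]
opening: 0.321
[598.36561974  -4.16094428 168.08028063] [-1.56913311e+00  8.28326688e-04  1.85391558e+00] [-0.174581    0.24265095 -1.43440913] 0.32135895463485953
[598.37740779  -4.22333131 168.21161843] [-1.56931216e+00  8.27086890e-04  1.86119705e+00] [-0.05791312 -0.23369901 -2.0903485 ] 0.32251962652723615
```

View pics/sc5.png

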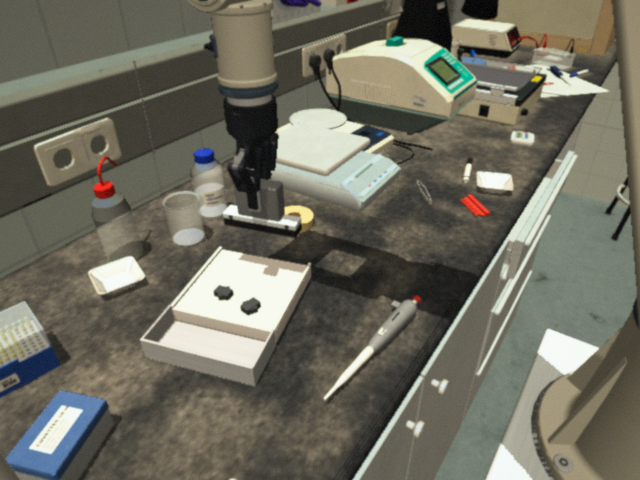

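View pics/w5.png

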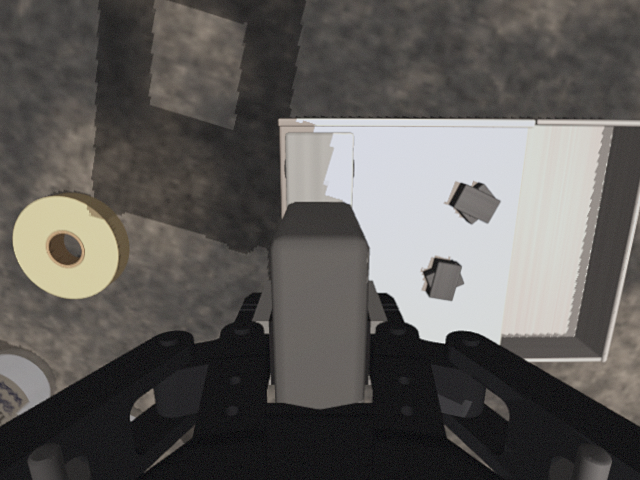

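Run:
```python
from h import *
s=r.sense();p=np.array([598.377,-4.223,168.2]);s['eef_pos']=p;s['tcp_rot']=np.array([-1.5693,.0008,1.8612])
I=cv2.imread('pics/w5.png')
C=[onz('wrist',u,36,s) for u in [(279.5,120),(534,121)]];print(C, np.degrees(np.arctan2(*(C[1]-C[0])[[1,0]])))
g=cv2.cvtColor(I,cv2.COLOR_BGR2GRAY);m=np.zeros_like(g);m[175:310,410:510]=(g[175:310,410:510]<150)*255
n,l,st,ce=cv2.connectedComponentsWithStats(m);
u=np.array([-.2823,.9593]);v=np.array([-.9593,-.2823]);O=np.array([587.3,90.5])
for i in range(1,n):
    if st[i,4]>100:
        q=onz('wrist',ce[i],39,s)[:2];print(ce[i],q,(q-O)@u,(q-O)@v)
for c in C: print((c[:2]-O)@u,(c[:2]-O)@v)
s=r.sense();print(s['eef_pos'],s['tcp_rot'])
R0=R.from_euler('xyz',s['tcp_rot']).as_matrix()
T=np.array([*(O-95*u+7*v),88]);print(T,R0.T@(T-s['eef_pos']))
# foot end corners in tool coords
for uv in[(286,132),(353,132)]: print(proj('wrist',p+R.from_euler('xyz',[-1.5693,.0008,1.8612]).as_matrix()@np.array([-14 if uv[0]<300 else 14,29,65]),dict(s,eef_pos=p,tcp_rot=np.array([-1.5693,.0008,1.8612]))),uv)
```

```text
[array([535.91231917, -49.5416451 ,  36.        ]), array([488.04064183, 111.16072505,  36.        ])] 106.58828372847934
[473.95511921 202.21037868] [549.84703218  92.13054971] 12.137159156139063 35.46832784537701
[442.57043344 278.3622291 ] [607.85019278  91.63962543] -4.708076743397633 -20.035516196840682
-119.83520784805786 88.82995862781864
47.8407503556994 89.38697961076483
[598.42167736  -4.40506288 168.10106141] [-1.56937641e+00  9.21413163e-04  1.84948686e+00]
[607.4034  -2.6096  88.    ] [-0.67085036 80.0886702  -9.24283146]
[283.08016528 131.50772636] (286, 132)
[352.96263753 131.4511384 ] (353, 132)
```

```bash
python3 -m crank '[[0,-0.4,0,0,0.8,-0.9,-1],[0,0,0,0,1.5,0,-1],[0,0,0,0,1.5,0,-1],[0,0,0,0,1.5,0,-1],[0,0,0,0,1.2,0,-1],[0,0,0,0,0.8,0,-1],[0,0,0,0,0.2,0,-1],[0,0,0,0,0,0,-1],[0,0,0,0,0,0,-1],[0,0,0,0,0,0,-1]]'
python3 - <<'E'
from h import *
u=np.array([-.2823,.9593]);v=np.array([-.9593,-.2823]);O=np.array([587.3,90.5])
s=r.sense();print(s['eef_pos'],s['tcp_rot'],s['contact_force'])
R0=R.from_euler('xyz',s['tcp_rot']).as_matrix()
T=np.array([*(O-95*u+7*v),83]);print(R0.T@(T-s['eef_pos']))
I=cams.grab_frame('side');cv2.imwrite('pics/s6.png',cv2.resize(I[130:370,120:440],(800,600)))
E
```

```text
clock: 8.0
eef_pos: [611.2, -1.8, 89.7]
tcp_rot: [-1.572, 0.002, 1.832]
contact_force: [0.5, 0.4, -2.1]
opening: 0.321
[611.15357066  -1.75359509  89.66349937] [-1.57241381e+00  1.50396719e-03  1.83170658e+00] [ 0.5370772   0.38274048 -2.06490615]
[0.15038203 6.6570543  3.85483613]
```

View pics/s6.png

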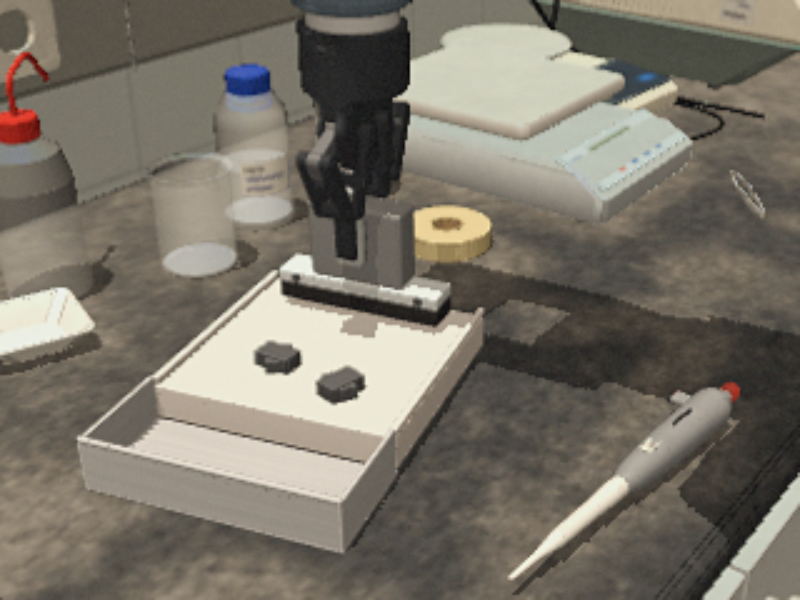

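```bash
python3 -m crank '[[0,-1.5,0,0,0.2,0.4,-1],[0,0,0,0,0.15,0,-1],[0,0,0,0,0.15,0,-1],[0,0,0,0,0.1,0,-1],[0,0,0,0,0.1,0,-1],[0,0,0,0,0,0,-1],[0,0,0,0,0,0,-1],[0,0,0,0,0,0,-1],[0,0,0,0,0,0,-1],[0,0,0,0,0,0,-1]]'
python3 - <<'E'
from h import *
u=np.array([-.2823,.9593]);v=np.array([-.9593,-.2823]);O=np.array([587.3,90.5])
s=r.sense();print(s['eef_pos'],s['tcp_rot'],s['contact_force'],s['wrist_torque'])
p=s['eef_pos'][:2]-O;print(p@u,p@v)
E
```

```text
clock: 8.88
eef_pos: [610.2, -2.7, 85.8]
tcp_rot: [-1.578, 0.003, 1.855]
contact_force: [-1.1, 0.7, -3.0]
opening: 0.315
[610.15363167  -2.70803679  85.79098289] [-1.57847753  0.00336587  1.85548755] [-1.09663578  0.70795472 -2.98234082] [0.03304085 0.01023226 0.03716909]
-95.86604990785001 4.389139926444635
```

```bash
python3 -m crank '[[0.4,0,0,0,0.15,0.2,-1],[0,0,0,0,0.1,0,-1],[0,0,0,0,0.1,0,-1],[0,0,0,0,0.05,0,-1],[0,0,0,0,0,0,-1],[0,0,0,0,0,0,-1],[0,0,0,0,0,0,-1],[0,0,0,0,0,0,-1],[0,0,0,0,0,0,-1],[0,0,0,0,0,0,-1]]'
python3 - <<'E'
from h import *
u=np.array([-.2823,.9593]);v=np.array([-.9593,-.2823]);O=np.array([587.3,90.5])
s=r.sense();print(s['eef_pos'],s['tcp_rot'],s['contact_force'],s['wrist_torque'])
p=s['eef_pos'][:2]-O;print(p@u,p@v)
I=cams.grab_frame('side');cv2.imwrite('pics/s7.png',cv2.resize(I[210:290,210:330],(800,533)))
E
```

```text
clock: 9.72
eef_pos: [608.5, -3.3, 83.2]
tcp_rot: [-1.571, 0.004, 1.855]
contact_force: [-0.9, 0.1, 0.5]
opening: 0.32
[608.50730904  -3.33428195  83.15827277] [-1.57139643  0.00350301  1.85522792] [-0.85630152  0.07289159  0.54701418] [-2.15342378e-06  1.27874261e-01 -3.11610741e-03]
-96.00205001739292 6.145246231929693
```

View pics/s7.png

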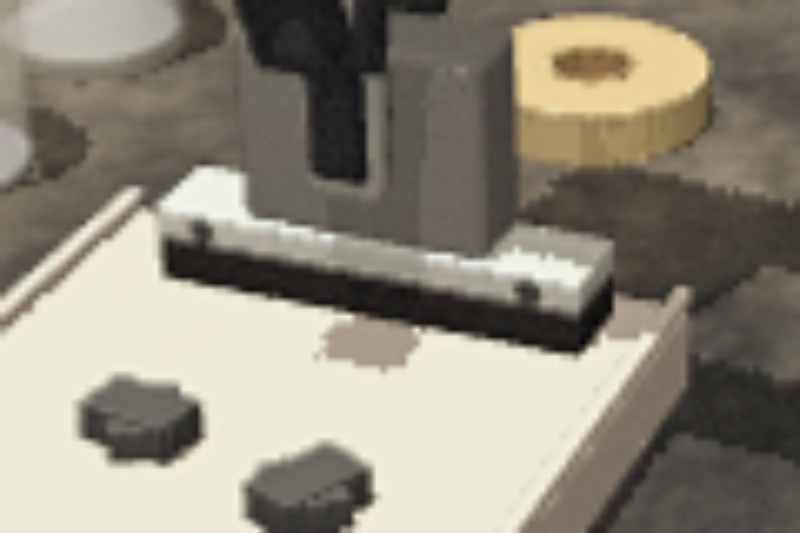

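```bash
python3 -m crank '[[0,0,0,0.3,0.05,0,-1],[0,0,0,0.6,0,0,-1],[0,0,0,0.6,0,0,-1],[0,0,0,0.6,0,0,-1],[0,0,0,0.6,0,0,-1],[0,0,0,0.6,0,0,-1],[0,0,0,0.6,0,0,-1],[0,0,0,0.6,0,0,-1],[0,0,0,0.5,0,0,-1],[0,0,0,0.3,0,0,-1]]'
cat > st.py <<'E'
from h import *
u=np.array([-.2823,.9593]);v=np.array([-.9593,-.2823]);O=np.array([587.3,90.5])
s=r.sense();print(s['eef_pos'],s['tcp_rot'],s['contact_force'],s['wrist_torque'],s['opening'])
p=s['eef_pos'][:2]-O;print(p@u,p@v)
E
python3 st.py
```

```text
clock: 10.6
eef_pos: [593.7, 51.4, 83.3]
tcp_rot: [-1.574, 0.007, 1.857]
contact_force: [0.6, -1.9, 1.0]
opening: 0.324
[593.68993664  51.38423669  83.29304002] [-1.57411815  0.00654775  1.85667964] [ 0.56266118 -1.85965306  1.00163527] [-0.35908588  0.03487702  0.08066356] 0.3238187183316523
-39.3276308531835 4.912513758435584
```

```bash
python3 -m crank '[[0.2,0,0,0.3,0.03,0.1,-1],[0,0,0,0.6,0,0,-1],[0,0,0,0.6,0,0,-1],[0,0,0,0.6,0,0,-1],[0,0,0,0.6,0,0,-1],[0,0,0,0.6,0,0,-1],[0,0,0,0.6,0,0,-1],[0,0,0,0.4,0,0,-1],[0,0,0,0.2,0,0,-1],[0,0,0,0,0,0,-1]]'
python3 st.py
python3 - <<'E'
from h import *
I=cams.grab_frame('side');cv2.imwrite('pics/s8.png',cv2.resize(I[190:360,130:350],(776,600)))
E
```

```text
clock: 11.43
eef_pos: [579.0, 99.4, 83.2]
tcp_rot: [-1.572, 0.007, 1.857]
contact_force: [0.9, -2.8, 1.4]
opening: 0.316
[578.99105033  99.37448518  83.19879172] [-1.57157448  0.00737069  1.85724245] [ 0.85131682 -2.80135339  1.43702456] [-0.45844779 -0.05210025 -0.00368797] 0.3159917114878881
10.85891012380948 5.465508254816783
```

View pics/s8.png

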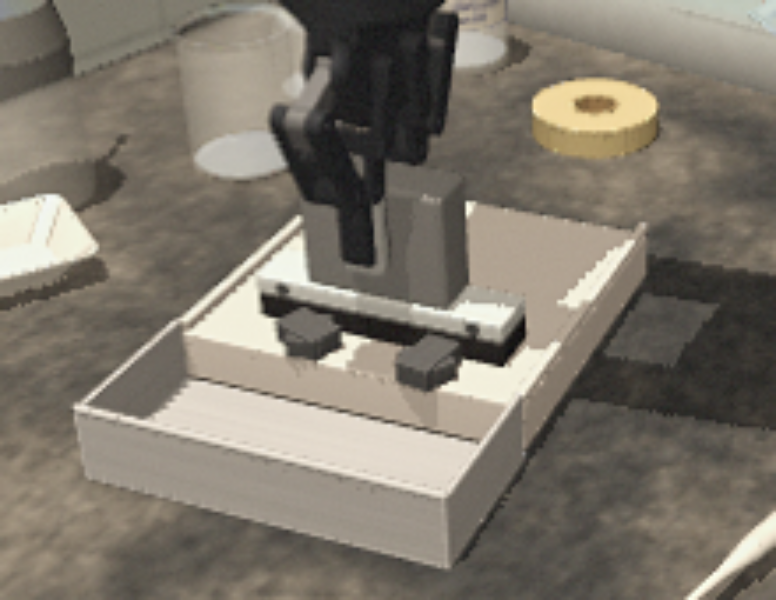

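```bash
python3 -m crank '[[0,0,0,0.3,0.02,0,-1],[0,0,0,0.5,0,0,-1],[0,0,0,0.5,0,0,-1],[0,0,0,0.5,0,0,-1],[0,0,0,0.5,0,0,-1],[0,0,0,0.5,0,0,-1],[0,0,0,0.5,0,0,-1],[0,0,0,0.4,0,0,-1],[0,0,0,0.1,0,0,-1],[0,0,0,0,0,0,-1]]'
python3 st.py
python3 - <<'E'
from h import *
I=cams.grab_frame('side');cv2.imwrite('pics/s9.png',cv2.resize(I[190:360,130:350],(776,600)))
E
```

```text
clock: 12.32
eef_pos: [567.6, 138.8, 83.0]
tcp_rot: [-1.572, 0.008, 1.857]
contact_force: [0.5, -2.5, 2.7]
opening: 0.323
[567.58445362 138.77698214  83.00962149] [-1.57195197  0.00810998  1.85697783] [ 0.52921066 -2.52173986  2.745808  ] [-0.66212832 -0.09091576  0.06213755] 0.32311826463423954
51.87780771324473 5.284531582172509
```

View pics/s9.png

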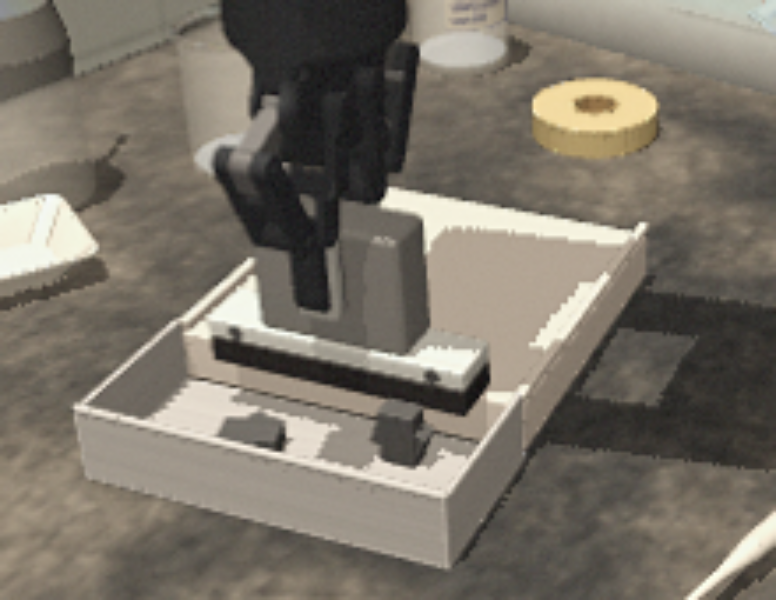

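```bash
python3 -m crank '[[0,0,0,0,-1,0,-1],[0,0,0,0,-2,0,-1],[0,0,0,0,-2.5,0,-1],[0,0,0,0,-2.5,0,-1],[0,0,0,0,-1,0,-1],[0,0,0,-1.5,0,0.9,-1],[0,0,0,-2.5,0,1.6,-1],[0,0,0,-2.8,0,1.8,-1],[0,0,0,-2.8,0,1.8,-1],[0,0,0,-2.8,0,1.8,-1]]'
python3 -m crank '[[0,0,0,-2.8,0,1.8,-1],[0,0,0,-2.8,0,1.8,-1],[0,0,0,-2.8,0,1.8,-1],[0,0,0,-2.8,0,1.8,-1],[0,0,0,-2.8,0,1.8,-1],[0,0,0,-2.8,0,1.8,-1],[0,0,0,-2.8,0,1.8,-1],[0,0,0,-2,0,1.2,-1],[0,0,0,-1,0,0.6,-1],[0,0,0,0,0,0,-1]]'
python3 st.py
python3 - <<'E'
from h import *
I=cams.grab_frame('side');cv2.imwrite('pics/s10.png',I)
J=cams.grab_frame('scene');cv2.imwrite('pics/sc10.png',np.hstack([cv2.resize(J[230:390,130:330],(400,320)),cv2.resize(I[220:380,140:340],(400,320))]))
E
```

```text
clock: 13.2
eef_pos: [522.8, 0.4, 176.8]
tcp_rot: [-1.568, 0.001, 1.861]
contact_force: [1.2, -0.6, -2.3]
opening: 0.319
clock: 14.03
eef_pos: [437.9, -271.9, 174.6]
tcp_rot: [-1.566, -0.005, 1.854]
contact_force: [-0.4, -0.5, -1.9]
opening: 0.323
[ 437.90520382 -271.85564936  174.62197082] [-1.56562484 -0.00496368  1.85372473] [-0.44952102 -0.46714757 -1.92889237] [ 0.0486588   0.0022946  -0.00534749] 0.32271134824072767
-305.43362346496724 245.60742779094517
```

View pics/s10.png

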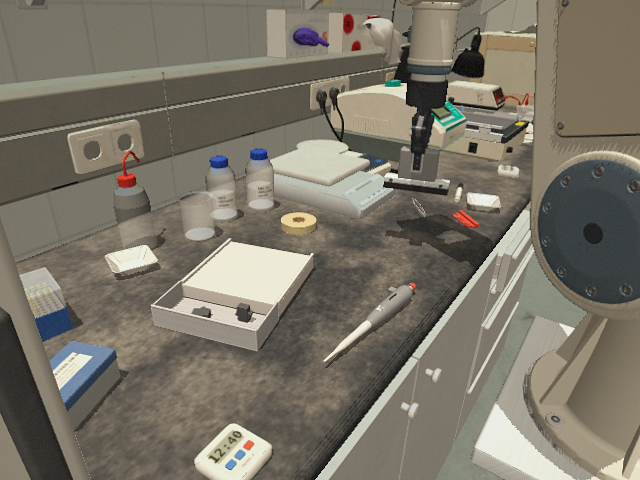

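View pics/sc10.png

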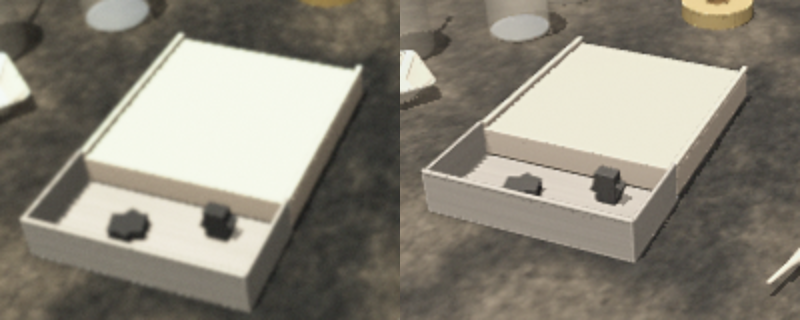

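```bash
python3 -m crank '[[0,6,0,0,0,0,-1],[0,6.5,0,0,0,0,-1],[0,6.5,0,0,0,0,-1],[0,6.5,0,0,0,0,-1],[0,6.5,0,0,0,0,-1],[0,5,0,0,0,0,-1],[0,2,0,0,0,0,-1],[0,0,0,0,0,0,-1],[0,0,0,0,0,0,-1],[0,0,0,0,0,0,-1]]'
python3 - <<'E'
from h import *
s=r.sense();print(s['eef_pos'],s['tcp_rot'])
R0=R.from_euler('xyz',s['tcp_rot']).as_matrix()
Rt=R.from_euler('xyz',[-np.pi/2,0,1.1656]).as_matrix()
print(R0.T@(np.array([449,-279.6,53.2])-s['eef_pos']),R.from_matrix(R0.T@Rt).as_rotvec(degrees=True))
for p in [(413,198),(424,217)]:print(onz('side',p,0))
E
```

```text
clock: 14.97
eef_pos: [439.9, -256.9, 172.7]
tcp_rot: [-1.557, -0.007, 1.151]
contact_force: [-0.2, 0.5, -1.7]
opening: 0.319
[ 439.92266929 -256.92006399  172.71121081] [-1.55722009 -0.00672991  1.15137622]
[-17.82149671 119.14503859 -19.14578216] [-0.77510286 -0.81232966  0.39111498]
[ 5.37127758e+02 -5.17216456e+02  5.68434189e-14]
[ 462.24365244 -417.99193517    0.        ]
```

```bash
python3 -m crank '[[-0.8,-0.8,0.4,-1,0,-1,-1],[0,0,0,-0.8,0.5,-0.9,-1],[0,0,0,0,1.5,0,-1],[0,0,0,0,2,0,-1],[0,0,0,0,2,0,-1],[0,0,0,0,2,0,-1],[0,0,0,0,1.3,0,-1],[0,0,0,0,0.4,0,-1],[0,0,0,0,0,0,-1],[0,0,0,0,0,0,-1]]'
python3 - <<'E'
from h import *
s=r.sense();print(s['eef_pos'],s['tcp_rot'])
R0=R.from_euler('xyz',s['tcp_rot']).as_matrix()
Rt=R.from_euler('xyz',[-np.pi/2,0,1.1656]).as_matrix()
print(R0.T@(np.array([449,-279.6,53.2])-s['eef_pos']),R.from_matrix(R0.T@Rt).as_rotvec(degrees=True))
I=cams.grab_frame('side');cv2.imwrite('pics/s11.png',cv2.resize(I[100:300,300:500],(600,600)))
E
```

```text
clock: 15.8
eef_pos: [456.5, -289.8, 70.5]
tcp_rot: [-1.58, 0.002, 1.174]
contact_force: [1.5, 0.1, -1.5]
opening: 0.32
[ 456.45325202 -289.76107516   70.47673525] [-1.57956584  0.00248545  1.17438409]
[ 6.53824174 17.16517735 10.94952403] [ 0.50307823  0.5039123  -0.14019708]
```

View pics/s11.png

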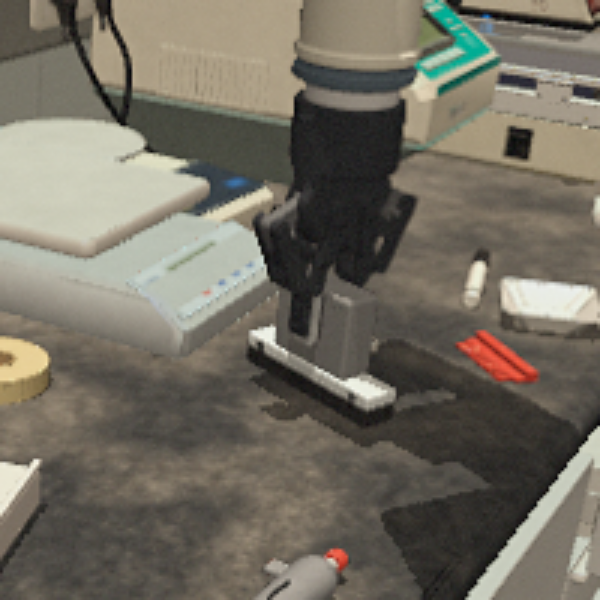

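Clear below; lower the rest slowly.

```bash
python3 -m crank '[[0.5,0.5,-0.1,0.5,0,0.9,-1],[0,0,0,0,0.4,0,-1],[0,0,0,0,0.4,0,-1],[0,0,0,0,0.4,0,-1],[0,0,0,0,0.2,0,-1],[0,0,0,0,0.1,0,-1],[0,0,0,0,0,0,-1],[0,0,0,0,0,0,-1],[0,0,0,0,0,0,-1],[0,0,0,0,0,0,-1]]'
python3 st.py
```

```text
clock: 16.68
eef_pos: [451.8, -282.3, 57.6]
tcp_rot: [-1.577, 0.002, 1.165]
contact_force: [-0.1, 0.2, -2.6]
opening: 0.323
[ 451.84483528 -282.25116843   57.61120509] [-1.57667536  0.00160275  1.16542408] [-0.09800376  0.20561923 -2.57778286] [-0.02845111 -0.02860039 -0.00448018] 0.32266666860170057
-319.341202877415 235.169794362343
```

```bash
python3 -m crank '[[0.3,0,0,0,0.1,0.2,-1],[0,0,0,0,0.1,0,-1],[0,0,0,0,0.1,0,-1],[0,0,0,0,0.1,0,-1],[0,0,0,0,0.05,0,-1],[0,0,0,0,0.05,0,-1],[0,0,0,0,0,0,-1],[0,0,0,0,0,0,-1],[0,0,0,0,0,0,-1],[0,0,0,0,0,0,-1]]'
python3 st.py
```

```text
clock: 17.52
eef_pos: [450.2, -281.8, 53.2]
tcp_rot: [-1.572, 0.002, 1.165]
contact_force: [-0.6, -0.2, -2.2]
opening: 0.32
[ 450.19905626 -281.76102101   53.22138152] [-1.57180901  0.00175835  1.16522675] [-0.55368191 -0.1772067  -2.23901921] [ 0.04530835 -0.01913608  0.09137066] 0.320233227772143
-318.4064010325078 236.61022155969846
```

```bash
python3 -m crank '[[0,0,0,0,0.05,0,-1],[0,0,0,0,0.05,0,-1],[0,0,0,0,0,0,-1],[0,0,0,0,0,0,-1],[0,0,0,0,0,0,-1],[0,0,0,0,0,0,-1],[0,0,0,0,0,0,-1],[0,0,0,0,0,0,-1],[0,0,0,0,0,0,-1],[0,0,0,0,0,0,-1]]'
python3 st.py
```

```text
clock: 18.35
eef_pos: [450.4, -281.9, 53.1]
tcp_rot: [-1.572, 0.002, 1.165]
contact_force: [-0.2, 0.2, 0.3]
opening: 0.317
[ 450.36464064 -281.88688441   53.10653917] [-1.57172446  0.00174347  1.16517241] [-0.23889829  0.18328107  0.27336664] [0.06118805 0.11187007 0.01325401] 0.3169423629873092
-318.57388626295324 236.4869077067122
```

Contact. Release and, after opening, rise.

```bash
python3 -m crank '[[0,0,0,0,0,0,-0.2],[0,0,0,0,0,0,0],[0,0,0,0,0,0,0.3],[0,0,0,0,0,0,0.6],[0,0,0,0,0,0,1],[0,0,0,0,0,0,1],[0,0,0,0,0,0,1],[0,0,0,0,0,0,1],[0,0,0,0,0,0,1],[0,0,0,0,0,0,1]]'
python3 st.py
python3 - <<'E'
from h import *
I=cams.grab_frame('side');cv2.imwrite('pics/s12.png',cv2.resize(I[100:300,300:500],(600,600)))
E
```

```text
clock: 19.18
eef_pos: [450.9, -282.2, 53.3]
tcp_rot: [-1.573, 0.002, 1.165]
contact_force: [0.2, -0.0, -0.0]
opening: 1.003
[ 450.92338581 -282.236772     53.28366809] [-1.57309321  0.00199659  1.1652353 ] [ 0.23215948 -0.02071339 -0.00813662] [ 0.00976313 -0.00430273  0.05788146] 1.0034020984506218
-319.0672671921842 236.04967672960134
```

View pics/s12.png

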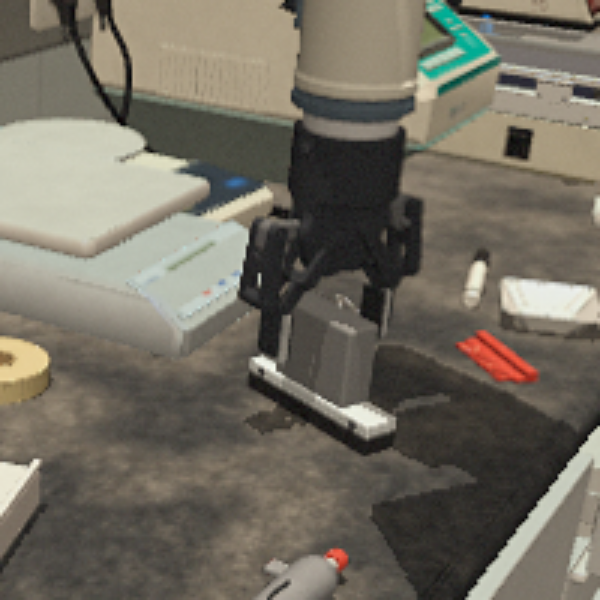

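```bash
python3 -m crank '[[0,0,0,0,-1,0,1],[0,0,0,0,-1.5,0,1],[0,0,0,0,-2,0,1],[0,0,0,0,-2,0,1],[0,0,0,0,-2,0,1],[0,0,0,0,-2,0,1],[0,0,0,0,-1.5,0,1],[0,0,0,0,0,0,1],[0,0,0,0,0,0,1],[0,0,0,0,0,0,1]]'
python3 st.py
python3 - <<'E'
from h import *
cv2.imwrite('pics/s13.png',cams.grab_frame('side'))
cv2.imwrite('pics/w13.png',cams.grab_frame('wrist'))
E
```

```text
clock: 20.07
eef_pos: [450.0, -281.4, 183.3]
tcp_rot: [-1.573, 0.002, 1.165]
contact_force: [0.2, 0.1, -0.6]
opening: 0.997
[ 449.99982666 -281.40483278  183.34413583] [-1.573317    0.001984    1.16522883] [ 0.23724619  0.14272369 -0.634823  ] [0.03292252 0.00449881 0.02548567] 0.9967495700684863
-318.0084671505546 236.70079058209316
```

View pics/s13.png

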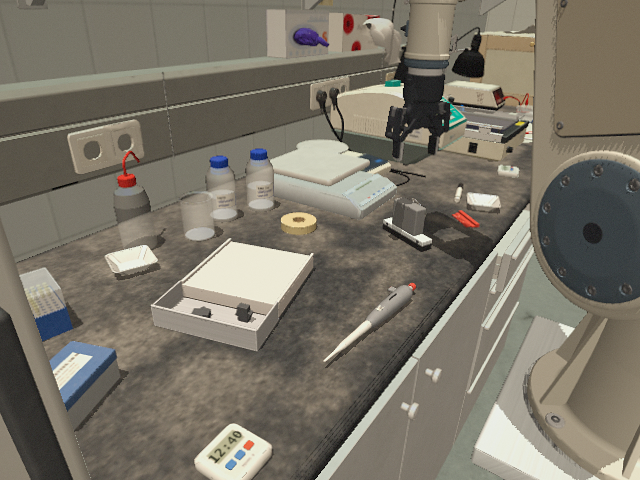

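View pics/w13.png

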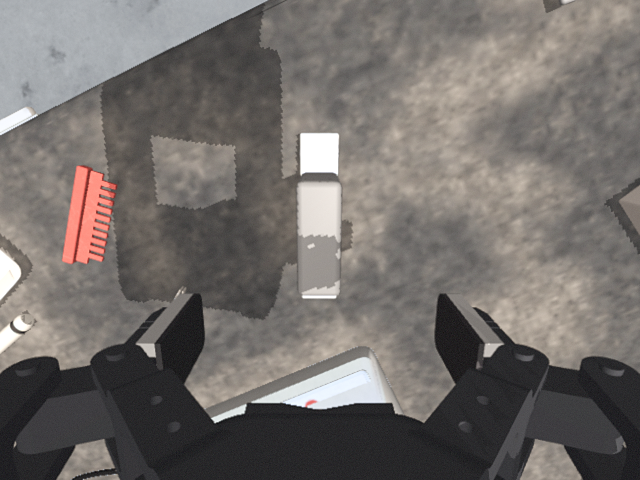

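The pictures show the scraper standing upright on its foot and clear of the plate. In the side view both chips lie in the trough, at about (202,312) and (244,312). The gripper is open and touches nothing.

```bash
python3 -c "
from rig import order
print(order.sign_off())"
```

```text
the job is handed in; nothing more can be done
None
```

The job is done and handed in at about 20 s of the 53 s allowed. I gripped the scraper, set it down behind the chips, and wiped both over the plate's edge into the trough. I then stood it upright on its starting spot on the bench and backed the open gripper away.

- **Chips:** the last side picture shows both in the trough, one lying flat and the other standing on its edge. The fingers gripped only the scraper's grip, well above the chips.
- **Scraper:** the last side and wrist pictures show it upright and well clear of the plate.
- **Forces:** the contact force was 3 N or less at every reading I took, with readings taken only at the end of each move.
- **Disagreements:** the scraper's position differed by about 3 mm between the fixed cameras and the wrist camera. I used the wrist value, and the grasp fitted. The tool also drifted by up to about 12 mm and 1.5° from its target during moves, and I corrected this before each contact. No check failed.

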